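Set and lock the bench extraction slide gate

TASK

Pull the bench extractor's stiff slide gate open by its upright handle until the handle lines up with the marker fin on the guide rail. Then swing the locking lever all the way across the gate to its stop, leaving the gate at the marker. Leave the tools and stock lying around where they are.

Things in the scene. Friction and masses are not known exactly. Their poses are not given: they have to be found in the camera images.
- gate: Fixed grey and aluminium gate housing, 170 long (x), 200 wide (y), 50 high, with a round 100 mm port (collar 8 mm high) on top. Origin: middle of its front edge, on the bench. x points horizontally from there back into the housing, z up; the blade is pulled out along -x between two rails 45 high, 18 wide, at y = +69 and -69 mm, that run out to x = -222 mm.
- handle (a point): Grip point of the blade's handle: an upright dark steel plate 12 mm thick (gate x), 70 mm wide (gate y), from the blade at 36 mm to its top at 115 mm above the bench. The point lies on the plate's centre plane, 98 mm above the bench; with the gate shut it is at gate x = -60 mm, y = 0. It can be pinched from above across its thickness.
- blade (a joint): How far the gate blade is pulled out, in m: 0 shut, at most 0.135; it slides along the gate's -x. Stiff: needs about 10 N of steady pull, and stays where it is left.
- marker: Fixed dark steel marker on the gate's left (y = +69 mm) rail: an 8 mm thick upright fin with a short finger pointing towards the handle's path, top 100 mm above the bench. Origin: middle of its underside, 45 mm above the bench; axes parallel to the gate's. Lined up: the handle's centre has the same gate x as the fin's centre. The handle passes it untouched.
- lever (a joint): Angle of the flat steel locking lever, rad. 0: it points along the gate's -x, over the right rail; it turns clockwise seen from above to 1.57 (stop), where it lies across the front of the housing, pointing along the gate's +y (locked). About 2 N at its knob moves it; it stays where left. Vertical pivot at gate x = 22, y = -85 mm.
- lever_knob (a point): Grip point of the black upright round knob at the lever's free end: 22 mm diameter, from 62 to 112 mm above the bench; the point is on its axis at 98 mm above the bench, 80 mm from the lever's pivot. The knob is fixed to the lever, and the arm below it is 16 mm wide, its top 62 mm above the bench.
- screwdriver: Loose screwdriver 190 mm long with a yellow handle, lying to the right of the gate; a bystander.
- wrench: Loose steel wrench 180 mm long lying to the left of the gate; a bystander.
- spool: Loose metal spool 64 mm across, 45 mm high, standing to the left of the rails; a bystander.
- jar: Loose glass jar 64 mm across, 85 mm high, to the right of the gate; a bystander.
- angle: Loose offcut of aluminium angle 150 mm long, 35 mm high, to the left of the gate; a bystander.
- tape: Loose roll of tape 90 mm across, 24 mm high, lying flat to the right of the rails; a bystander.

How it is judged (in metres and radians):
On the way, in this order (a step that is already met when the one before it is completed fails the run):
1. the gate is pulled out to the marker with the lever still unlocked (x of handle in the frame of marker between -0.008 and 0.008 m and value of joint lever below 0.6 rad), for 0.3 s.
2. the lever is swung across to its stop (x of handle in the frame of marker between -0.008 and 0.008 m and value of joint lever above 1.38 rad), for 0.2 s.
At the end, for the whole second after the job is handed in: The handle's centre is within 8 mm of the marker fin's centre along the gate, the lever is swung to at least 1.38 rad (stop at 1.57), and the gate is at rest (all of step 2 and velocity of joint blade between -0.005 and 0.005 m/s); the robot touches nothing.
It fails at once if a bystander is pushed more than 40 mm from its place (distance of any of screwdriver, wrench, spool, jar, angle, tape from where it was at the start of the episode above 0.04 m).
It also fails if it takes over 54 s, if anything falls off the work surface, if the arm or the gripper's body presses on something with over 40 N, if the wrist force passes 120 N, or if a joint passes its speed limit or range.

ROBOT

A 6-joint arm with a two-finger parallel gripper is mounted at the origin on the work surface. World frame = base frame: x ahead of the robot, y to its left, z up, the work surface at z = 0. Lengths are in mm, angles in rad, forces in N, time in s.
With the tool pointing down it reaches from about 275 to 825 mm from the base axis. Payload 4.9 kg.
Tool frame: the origin (TCP) lies at the very end of the fingers, on their centre line; the grasp point (between the pads) lies 19 mm behind it; z points along the fingers, y is the line along which they close (so a half turn about z gives the same grasp; the last joint's range is limited). The gripper opens to 85 mm and grips with 20 to 120 N. Pads are 22 mm wide; open, the fingers measure 114 mm over their backs; the gripper's body (76 mm by 85 mm) begins 54 mm behind the grasp point. The pads swing forward as they close: fully open they stand 13 mm farther back than shut.
Start: joints at [-1.386, 0.326, -0.193, 1.052, 0, 1.437], TCP at [172.397, -522.301, 231.281] pointing down, gripper open.
Joint ranges: [-2.65, 2.65], [-0.97, 1.79], [-1.3, 1.35], [-1.93, 2.1], [-1.47, 1.37], [-3.14, 3.14]. Speed limits (rad/s): [2.57, 2.57, 3.14, 3.14, 3.14, 3.14].

INTERFACE

Orientations are given as [roll, pitch, yaw] about the fixed x, y, z axes, in that order (R = Rz(yaw) Ry(pitch) Rx(roll)).
In Python, from bench import bot, solve_ik, imaging gives the robot as it stands. Calls block until the motion is done:
- bot.move_ptp(position, orientation): joint-space move of the TCP to a pose.
- bot.movel(position, rot=None, max_speed=150, threshold=None): straight line of the TCP; rot=None keeps the orientation; max_speed is the mean speed in mm/s. With threshold (N) it stops when the force on the tool has changed by that much, and returns True; else False.
- bot.move_j(angles): joint-space move.
- bot.grip(opening, effort=None): opening from 0.0 (shut) to 1.0 (fully open); effort is the grip in N (None keeps the last); returns when the fingers have stopped.
- bot.dwell(seconds).
- solve_ik(position, orientation): joint angles nearest the present ones, or None.
- bot.get_state(): the state.
- imaging.capture(name): name is "scene" or "top"; returns the picture (480x640x3 uint8, blue, green, red); there is no depth.
- imaging.camera_model(name): a dict with "K" (3x3 intrinsics, pixels), "position" and "rotation" of the camera in the world. Camera axes: x right, y up, looking along -z (the intrinsics and any distortion apply to the point x, -y, -z); pixel columns grow to the right and rows downward; lengths in mm; the calibration is good to about 2 mm. A picture is of the moment at which its call begins. camera_model takes no time and is no camera call.
A pose or a line that the arm cannot do raises bot.IKError and nothing moves.
- bot.sign_off(): hands the job in; it is judged then, once.
The state is a dict: "t": time; "qpos": joint angles; "joint_velocities": joint speeds; "effort": joint torques, N m; "tcp_pos": TCP position; "orientation": TCP orientation; "contact_force": force on the tool from outside, world axes, zero at the start; "wrist_torque": the same for the moment, N m; "opening": opening from 0.0 (shut) to 1.0 (fully open); "gripper_force": force on a finger pad.
Only numpy, scipy, OpenCV 4.12 (cv2) and the standard library are available. Lean on these libraries where they do the work, as an engineer would, in place of code of your own. Each camera call takes 0.05 s, during which the arm holds its last target. There are 200 camera calls.

## Working session

There is one attempt and no reset: what is moved stays moved. The work goes in short steps, each a Python script; the robot and the scene stay as the last script left them, time stands still between calls to the robot, and variables do not carry over. Pictures are saved under pics/ and viewed, at most 10 in all, crops included, and the job is handed in when it is done.

```bash
mkdir -p pics; python3 - <<'E'
from bench import bot, imaging
import cv2
for n in("scene","top"):
    cv2.imwrite(f"pics/{n}0.png",imaging.capture(n)); print(n,imaging.camera_model(n))
print(bot.get_state())
E
```

```text
scene {'K': array([[518.25222542,   0.        , 316.75886821],
       [  0.        , 518.25222542, 241.51983952],
       [  0.        ,   0.        ,   1.        ]]), 'position': array([1019.23432662,  750.67698235,  717.75145591]), 'rotation': array([0.91889495, 0.0048473 , 2.60033553])}
top {'K': array([[536.12838587,   0.        , 322.99908115],
       [  0.        , 536.12838587, 247.12488171],
       [  0.        ,   0.        ,   1.        ]]), 'position': array([474.67877756,  47.79927054, 964.62449158]), 'rotation': array([ 0.12362582,  0.00600051, -1.57298926])}
{'t': 0.1, 'qpos': array([-1.38619622e+00,  3.26861057e-01, -1.93470964e-01,  1.05201120e+00,
       -1.00479059e-05,  1.43659967e+00]), 'joint_velocities': array([-0.0011137 , -0.00111248,  0.00209982, -0.00017155,  0.00149202,
        0.00164905]), 'effort': array([ 2.25310709e-03, -4.44239581e+01,  2.63038069e+01,  7.84743985e-03,
        3.92766719e-05, -1.10512655e-06]), 'tcp_pos': array([ 172.29702918, -521.77011804,  230.58978904]), 'orientation': array([-3.14005833e+00, -1.97007334e-04,  3.18796621e-01]), 'contact_force': array([ 0.4274107 , -0.83962935,  0.26600201]), 'wrist_torque': array([-0.01570691, -0.01718066, -0.00661954]), 'gripper_force': 0.0, 'opening': 1.0006811218931386}
```

View pics/scene0.png

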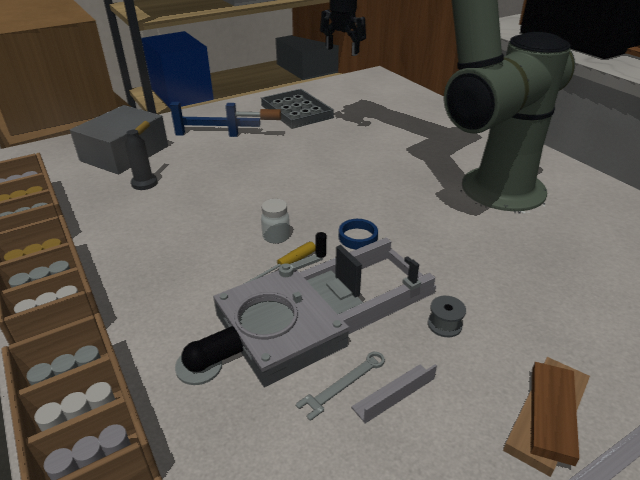

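View pics/top0.png

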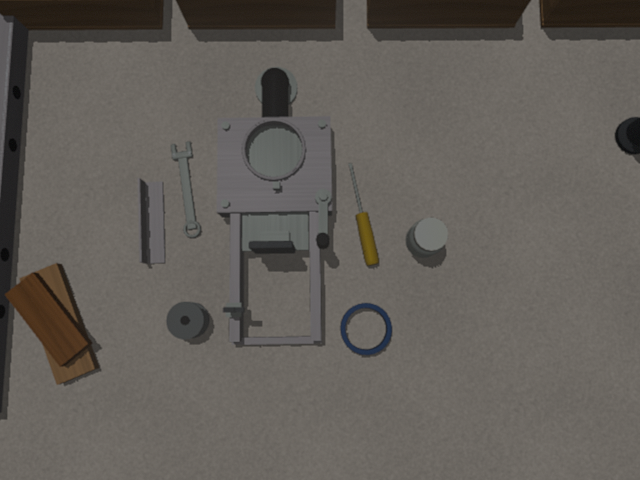

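The top view shows the housing (218–331, 117–212), the handle at about (272,242), the knob at (322,240) and the marker fin at (233,309). In the scene view the handle is at (347,270), the knob at (321,244) and the fin at (413,270). Next I'll take dark-mask contours and enlarged crops.

```bash
cat > h.py <<'E'
import numpy as np, cv2
from scipy.spatial.transform import Rotation as R
from bench import bot, imaging, solve_ik
def ray(n,uv):
    c=imaging.camera_model(n);K=c["K"]
    d=np.linalg.inv(K)@[uv[0],uv[1],1]; d=np.array([d[0],-d[1],-d[2]])
    return c["position"],R.from_euler("xyz",c["rotation"]).as_matrix()@d
def plane(n,uv,z):
    p,d=ray(n,uv); return p+d*(z-p[2])/d[2]
def tri(u,v):
    p,d=ray("top",u);q,e=ray("scene",v)
    s=np.linalg.lstsq(np.c_[d,-e],q-p,rcond=None)[0]
    a,b=p+s[0]*d,q+s[1]*e
    return (a+b)/2,np.linalg.norm(a-b)
E
python3 - <<'E'
from h import *
for n,(x0,y0,x1,y1),th in(("top",(205,180,345,355),60),("scene",(290,220,445,330),70)):
    im=cv2.imread(f"pics/{n}0.png"); c=im[y0:y1,x0:x1]
    m=(c.max(2)<th).astype(np.uint8)
    k,l,s,ce=cv2.connectedComponentsWithStats(m)
    for i in range(1,k):
        if s[i,4]>25: print(n,s[i]+[x0,y0,0,0,0],ce[i]+[x0,y0])
    f=4 if n=="scene" else 3
    cv2.imwrite(f"pics/{n}c.png",cv2.convertScaleAbs(cv2.resize(c,None,fx=f,fy=f,interpolation=cv2.INTER_CUBIC),alpha=1.6))
E
```

```text
top [274 186   8   7  27] [278.40740741 189.55555556]
top [224 211  85 133 718] [247.52228412 274.28551532]
top [218 213  12   5  44] [224.79545455 214.63636364]
top [316 233  14  17 187] [322.81818182 240.59358289]
top [249 241  47  14 553] [272.43761302 247.20976492]
top [205 310   5  22  83] [206.60240964 319.93975904]
scene [342 221  33  13 239] [358.041841   225.89121339]
scene [290 232  37  44 369] [315.60433604 249.81842818]
scene [339 232  39  18 246] [355.76422764 241.87398374]
scene [ 335  245   84   55 1495] [365.62207358 268.26488294]
scene [344 281  91  49 496] [403.92741935 300.46370968]
scene [294 296   9   7  38] [297.47368421 298.92105263]
scene [429 308  16  22 191] [436.84816754 320.51308901]
```

View pics/topc.png

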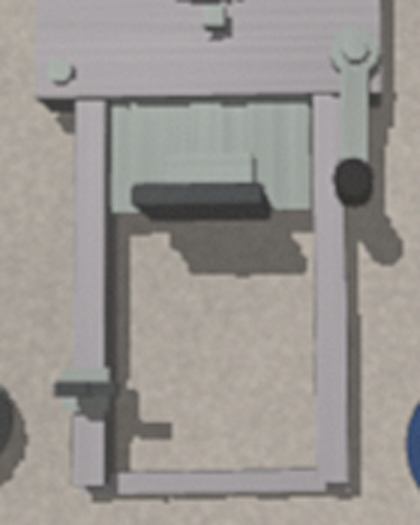

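View pics/scenec.png

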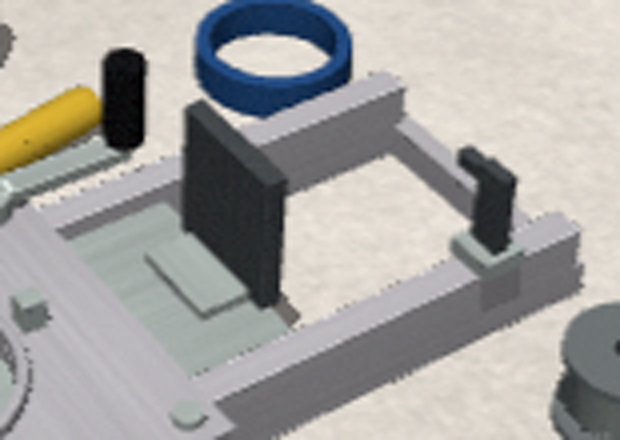

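The enlarged crops give the corners of the handle's top face, the fin and finger top edges, the knob top and the rail edges. I'll triangulate those now.

```bash
python3 - <<'E'
from h import *
np.set_printoptions(precision=1,suppress=True)
T=lambda U,V:((U+.5)/3-.5+205,(V+.5)/3-.5+180)
S=lambda U,V:((U+.5)/4-.5+290,(V+.5)/4-.5+220)
def L(n,x): print(n,*x)
L("handle top c",tri(T(198,194),S(233,144)))
L("handle top, +y+x corner",tri(T(133,184),S(264,188)))
L("handle top, +y-x corner",tri(T(133,203),S(285,178)))
L("handle top, -y+x corner",tri(T(262,184),S(184,112)))
L("knob top",tri(T(352,177),S(124,58)))
L("fin +y end top mid",tri(T(56,390),S(507,181)))
L("finger tip top mid",tri(T(107,390),S(466,152)))
a=[plane("top",T(*p),45) for p in((77,100),(72,485),(340,95),(348,483))]
for p in a:L("rail",[p])
for i,j in((0,1),(2,3)):
    d=a[i]-a[j];print("yaw",np.degrees(np.arctan2(d[1],d[0])))
f=[plane("top",T(*p),50) for p in((38,97),(379,94))]
print("front edge",f,np.linalg.norm(f[0]-f[1]))
d=f[0]-f[1];print("yaw",np.degrees(np.arctan2(-d[0],d[1])))
print("pivot z65",plane("top",T(351,50),65))
im=cv2.imread("pics/top0.png").max(2)
print("handle cols",im[236:256,265]);print("handle",im[236:256,280])
for c in(226,230,234,238):print("fin",c,im[300:320,c])
E
```

```text
handle top c [585.6 136.5 112.2] 0.5763050126442911
handle top, +y+x corner [591.4 171.  112.8] 1.4176287251726265
handle top, +y-x corner [580.5 171.  114. ] 0.3430713897541947
handle top, -y+x corner [591.  102.4 110.6] 0.2538963546539471
knob top [594.5  54.  113.2] 0.8581066540130182
fin +y end top mid [482.3 212.3  99.1] 1.9868697016445862
finger tip top mid [482.9 184.7  97.5] 3.732504044191121
rail [649.4 214.6  45. ]
rail [428.7 213.2  45. ]
rail [651.9  61.6  45. ]
rail [429.5  57.4  45. ]
yaw 0.36344797621478664
yaw 1.1027215233075567
front edge [array([650.3, 236.3,  50. ]), array([651.4,  39. ,  50. ])] 197.24361850596927
yaw 0.32016530083160993
pivot z65 [674.1  55.   65. ]
handle cols [105 105 106 106  97  66  52  53  54  55  52  48  38  37  37  34  35  44
  59  66]
handle [108 105 106 107  94  58  50  52  54  52  52  44  36  35  35  35  35  50
  66  65]
fin 226 [106 105 104 101  99 101  93  68  51  51  50  53  80 105 102 101 101 103
 105 106]
fin 230 [104 103 102 101 100 101  95  69  52  51  51  52  69  87  87  92  94  73
  80 103]
fin 234 [104 103 102 101 100 102  95  64  45  45  46  48  51  59  59  58  59  57
  60  70]
fin 238 [107 106 103 101 101 102  96  70  51  53  52  53  57  60  59  60  59  61
  61  60]
```

Heights agree with the text: handle top 113 mm (115 given), knob 113 (112), fin 99 (100). The pull needed is about 103 mm. Now I'll grasp the handle and pull it most of the way.

```bash
python3 - <<'E'
from h import *
o=[np.pi,0,np.pi/2+.008]
bot.move_ptp([586,136.5,220],o)
print(bot.movel([586,136.5,79],threshold=15))
bot.grip(0.0,80)
s=bot.get_state();print(s["tcp_pos"],s["opening"],s["gripper_force"],s["contact_force"])
if s["gripper_force"]>20:
    p=s["tcp_pos"]
    bot.movel([p[0]-98,p[1]-.8,p[2]],max_speed=40)
    s=bot.get_state();print(s["t"],s["tcp_pos"],s["opening"],s["contact_force"])
    im=imaging.capture("top");cv2.imwrite("pics/top1.png",im)
    cv2.imwrite("pics/top1c.png",cv2.convertScaleAbs(cv2.resize(im[180:355,205:345],None,fx=3,fy=3,interpolation=cv2.INTER_CUBIC),alpha=1.6))
E
```

```text
False
[585.84946071 136.53810996  79.31123631] 0.13427723507394285 79.40819263458252 [-2.70233691 -0.31741216  3.84550337]
7.2 [491.20269295 135.15949457  79.28843827] 0.12635310860257098 [ 9.89984141 -2.71267658 -7.78746635]
```

View pics/top1c.png

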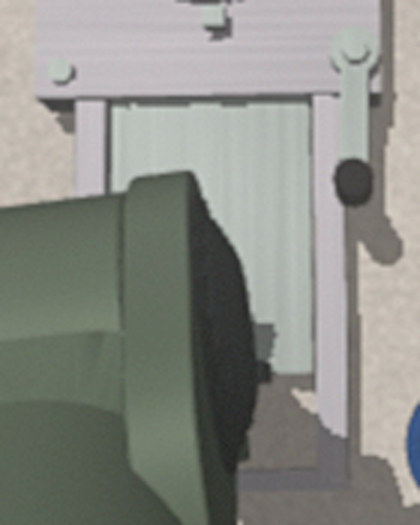

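The blade has come out with the handle, but the arm hides the handle and fin. The TCP is at x=491 with about 3.4 mm of lag. I'll finish the pull, release, retreat and check.

```bash
python3 - <<'E'
from h import *
s=bot.get_state();p=s["tcp_pos"];print(s["t"],p)
bot.movel([479.3,135.2,79],max_speed=20); bot.dwell(.4)
p=bot.get_state()["tcp_pos"];print(p)
bot.grip(1.0); p=bot.get_state()["tcp_pos"];print(p)
bot.movel([482.5,135.4,79],max_speed=50)
bot.movel([482.5,135.4,200])
bot.move_ptp([594.5,-150,230],[np.pi,0,np.pi])
print(bot.get_state()["t"])
a=imaging.capture("top");cv2.imwrite("pics/top2.png",a)
b=imaging.capture("scene");cv2.imwrite("pics/scene2.png",b)
A=cv2.convertScaleAbs(cv2.resize(a[180:355,205:345],None,fx=3,fy=3,interpolation=cv2.INTER_CUBIC),alpha=1.6)
g=a.max(2)
for c in(226,230):print(g[300:320,c])
for c in(255,265,275):print(g[298:325,c])
cv2.imwrite("pics/top2c.png",A)
E
```

```text
7.25 [491.22783259 135.16343056  79.31250027]
[482.696406   135.04359394  79.29865008]
[479.28170826 135.23249845  79.02466245]
11.925
[121 120 118 114 114 115 106  78  58  58  57  60  90 118 116 114 114 116
 119 119]
[115 116 114 114 113 115 107  78  59  58  57  60  77  98  97 106 106  82
  89 116]
[111 112 111 111 112 113 113  98  63  59  60  58  59  58  51  56  86 110
 121 120 118 120 107  71  69  73  71]
[115 116 117 116 117 116 116 100  57  60  60  60  59  57  51  60  75  74
  75  72  71  70  72  72  73  87 112]
[116 117 117 119 118 118 109  82  55  58  59  60  58  56  50  60  75  72
  73  74  74  74  75  75  74  72  73]
```

View pics/top2c.png

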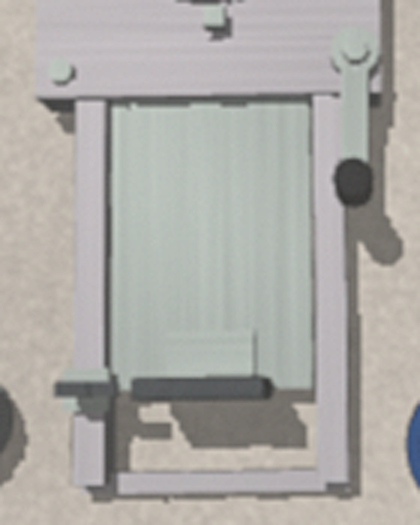

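The handle's top face is centred at row ≈309.1 and the fin at ≈309.4, so they line up within about 1 mm. The lever is still at 0. Now I'll grip the knob and swing it.

```bash
python3 - <<'E'
from h import *
P=np.array([674,53.7]);r=79.7
def at(a,z=79): 
    return [P[0]-r*np.cos(a),P[1]+r*np.sin(a),z],[np.pi,0,np.pi-a]
p,o=at(0,220); bot.move_ptp(p,o)
print(bot.movel(at(0)[0],threshold=15))
bot.grip(0.0,40); s=bot.get_state();print(s["t"],s["opening"],s["gripper_force"],s["contact_force"])
if s["gripper_force"]>10:
    for a in np.radians(np.r_[10:81:10,88]):
        p,o=at(a); bot.movel(p,o,max_speed=60)
        s=bot.get_state();print(round(np.degrees(a)),s["tcp_pos"],s["contact_force"])
    bot.grip(1.0); p=bot.get_state()["tcp_pos"]; bot.movel([p[0],p[1],210])
    bot.move_ptp([500,-200,250],[np.pi,0,np.pi])
print(bot.get_state()["t"])
a=imaging.capture("top");cv2.imwrite("pics/top3.png",a)
cv2.imwrite("pics/top3c.png",cv2.convertScaleAbs(cv2.resize(a[150:355,205:345],None,fx=2.9,fy=2.9,interpolation=cv2.INTER_CUBIC),alpha=1.6))
g=a.max(2);print(g[300:320,226]);print(g[298:325,265])
E
```

```text
False
14.55 0.24319122959795134 38.9998733997345 [-2.20183514 -0.46678381  2.23688612]
10 [595.70950998  67.69274943  79.32086212] [-0.52980778  1.02561587  3.80294881]
20 [599.35594177  81.04327441  79.32580654] [-0.54942344  1.31148231  4.71973038]
30 [605.27492078  93.59306585  79.36327934] [-0.40585207  1.60023853  4.75885652]
40 [613.25536957 104.96609539  79.32423235] [-0.40933104  1.96417143  5.63418078]
50 [623.08992428 114.80189961  79.34966368] [0.6307075  2.28655986 3.7280277 ]
60 [634.55840919 122.7981142   79.35532892] [0.68461109 2.36570247 4.93324126]
70 [647.15850781 128.70019699  79.36334758] [-0.01497474  2.95488783  4.67419719]
80 [660.64299515 132.31841471  79.34176234] [2.18007402 3.23216302 4.31686168]
88 [671.71027024 133.52360513  79.35814378] [1.53889931 3.39755947 4.76450499]
21.475
[112 112 110 106 105 106 100  72  55  54  54  58  84 109 108 106 106 108
 110 112]
[107 108 108 109 109 109 109  94  52  54  57  56  54  53  49  56  70  69
  70  67  66  65  67  67  68  81 103]
```

View pics/top3c.png

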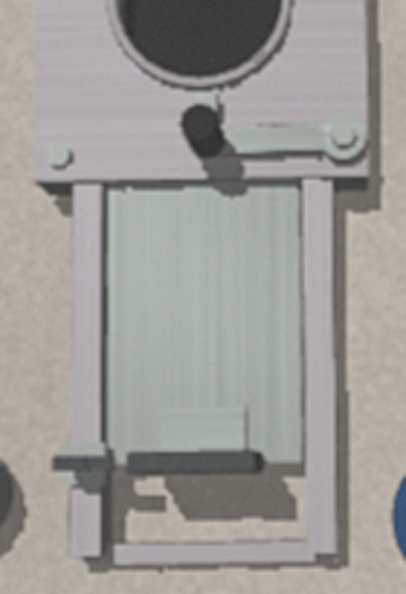

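The lever now lies across the housing front, with the knob at crop (203,130) by the stop block, about 88° round. The handle is still level with the fin and the robot is clear, so I'm handing it in.

```bash
python3 -c "
from bench import bot
print(bot.sign_off())"
```

```text
the job is handed in; nothing more can be done
None
```

The job is handed in, with no verdict returned: the gate is open with its handle within about 1 mm of the marker fin, the lever is swung to about 88° (1.54 rad, just short of the 1.57 stop but past the 1.38 needed), and I saw no bystander disturbed.

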